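# Start and run home the thumb nut of an insulator stand

### The job

The two-armed thumb nut on the ribbed insulator stand is only perched on top of its thread. Without lifting it off, turn it backward (counterclockwise seen from above) until it comes to the thread start and drops, then turn it forward (clockwise) to run it fully home, so that its arms lie along the length of the base plate, and let go. Leave the finished nut on the smooth insulator stand untouched.

Things in the scene. Friction and masses are not known exactly. Their poses are not given: they have to be found in the camera images.
- nut_mid (a point): Centre of the grip bar of the loose brass thumb nut (0.1-0.2 kg) on the ribbed stand. Bar (two arms): 58 mm along x with flat ends to grip, 14 along y, 22 high; this point is half-way up, on the nut's axis (z up). Below it a round cap 52 mm across, underside 40 mm below this point; 2 mm side play. At the start the bar is turned 26-40 deg counterclockwise from the stand's x, point 125 mm up.
- home (a point): Where nut_mid is when home: on the stud's axis, 110 mm above the bench; x along the base plate. Bar angles count counterclockwise from this x. At 54-84 deg (aim at 69) the nut can drop 11 mm into the thread start, to 114 mm; a grip holds it up, so lower it. Then clockwise it sinks 4 mm more, evenly from 54 to 0 deg (2 mm play in height), to a stop at 0, home. It stays where let go.
- stand: Ribbed insulator stand, bolted down: dark steel base plate 120 mm (x) by 70 (y), 10 thick; white ceramic insulator with three wide ribs (64 mm across) up to 56 mm; steel stud 38 mm across with a coarse three-start right-hand thread up to 91 mm. Origin: centre of the base plate's underside, on the stud's axis, at bench height; z up.
- done_nut: The other, identical thumb nut, loose but already home on the stand with the smooth white insulator (46 mm across, no ribs), its bar along that base plate. Not to be touched. Origin on its axis at its underside, 70 mm above the bench; the nut reaches 51 mm higher.
Not all that is in view belongs to the job. Leave any pink or red look-alike of the part that bears nut_mid alone.

How it is judged:
On the way:
1. the nut, turned backward, has dropped into the thread start (z of nut_mid in the frame of stand below 0.119 m and angle between the x axis of nut_mid and the x axis of stand, either way round above 0.802851 rad and horizontal distance between nut_mid and stand below 0.008 m), for 0.1 s.
At the end, for the whole second after the job is handed in: The nut is home on the ribbed stand: its bar within 15 degrees of the base plate's length, the bar's centre less than 113 mm above the bench and within 8 mm of the stud's axis, upright within 10 degrees and let go; the finished nut within 8 mm of where it was (z of nut_mid in the frame of stand below 0.113 m and angle between the x axis of nut_mid and the x axis of stand, either way round below 0.261799 rad and horizontal distance between nut_mid and stand below 0.008 m and angle between nut_mid's own z axis and vertical below 0.174533 rad and distance of done_nut from where it was at the start of the episode below 0.008 m); the robot touches nothing.
It fails at once if the nut is lifted off (raised more than 12 mm) (z of nut_mid in the frame of stand above 0.137 m).
It fails at once if the finished nut is touched or moved by more than 8 mm (contact force between done_nut and the fingers above 1 N or contact force between done_nut and the arm above 1 N or distance of done_nut from where it was at the start of the episode above 0.008 m).
It also fails if it takes over 35 s, if anything falls off the work surface, if the arm or the gripper's body presses on something with over 40 N, if the wrist force passes 120 N, or if a joint passes its speed limit or range.

### The arm

A 7-joint arm with a two-finger parallel gripper is mounted at the origin on the work surface. World frame = base frame: x ahead of the robot, y to its left, z up, the work surface at z = 0. Lengths are in m, angles in rad, forces in N, time in s.
With the tool pointing down it reaches from about 0.4 to 0.925 m from the base axis. Payload 4.1 kg.
Tool frame: the origin (TCP) lies between the finger pads; the fingertips stand ahead of it and the grasp point (between the pads) lies 8 mm behind it (tcp_to_tips is the z of the fingertips in the tool frame, in m); z points along the fingers, y is the direction in which the jaws open and shut (so a half turn about z gives the same grasp; the last joint's range is limited). The gripper opens to 85 mm and grips with 20 to 120 N. Pads are 22 mm wide; open, the fingers measure 114 mm over their backs; the gripper's body (76 mm by 85 mm) begins 54 mm behind the grasp point. The pads swing forward as they close: fully open they stand 13 mm farther back than shut.
Start: joints at [-1.235, 0.398, 0.045, 1.537, -0.019, 1.207, -0.051], TCP at [0.274, 0.59, 0.242] pointing down, gripper open.
Joint ranges: [-2.82, 2.82], [-0.49, 2.23], [-1.37, 1.46], [0, 2.46], [-1.36, 4.5], [0.23, 2], [-2.94, 2.94]. Speed limits (rad/s): [2.57, 2.57, 3.14, 3.14, 3.14, 3.14, 3.14].

### API

Orientations are given as a 3x3 rotation matrix whose columns are the frame's x, y, z axes.
In Python, from workcell import observe, read_camera, finish_job, tcp_to_tips gives the robot as it stands.
- The arm moves only by the tool jog_arm, never from a script. Its argument "commands" is a list of rows, each an object with "slide": the shift along the tool's x, y, z in m, a list of three; "roll": the turn about the tool's z in rad. In form: [{"slide": [x, y, z], "roll": roll}, ...]. A call has 1 to 10 rows; each row is the pose to reach, as a shift and turn from the pose commanded when the call began, along the tool's axes at that moment; what a row does not reach only later rows make up. A row lasts 1/10 s, in which the tool goes at most 50 mm and 8.59 degrees, less where a joint would pass 70% of its speed; a pose out of reach is approached as far as the arm can. A call with a gripper value outside its range is refused whole. "fingers" is the gripper command: -1 is shut, 1 is fully open, values between are in proportion, set as the call begins (left out, the last holds). The fingers move at their own pace and stop on an object; "grip_force" is the grip in N (left out, the last holds). Time passes only in rows, so rows that repeat a pose let the fingers close. It gives the time, the measured TCP pose, the force and the opening at its end, in the units of the state.
- observe(): the state, without advancing time (a new reading comes with each control period).
- read_camera(name): name is "scene" or "side" or "wrist"; returns a dict with "color" (384x512x3 uint8, red, green, blue), "depth" (384x512 float32, m along the optical axis (not along the pixel's ray), 0 where there is no reading), "intrinsics" (3x3 intrinsics, pixels), "rvec" (rotation vector, rad) and "tvec" (3), from world to camera coordinates, as OpenCV has them; the wrist camera has in their place "tool_from_camera" (4x4, takes a point from camera to tool coordinates, whose origin is the TCP and whose axes are the flange's). Camera axes: x right, y down, z forward; pixel columns grow to the right and rows downward; lengths in m; the calibration is good to about 2 mm. A picture is of the moment at which its call begins: read the wrist's pose just before it.
- finish_job(): hands the job in, once; it reports no verdict.
The state is a dict: "clock": time; "joint_pos": joint angles; "joint_velocities": joint speeds; "joint_torque": joint torques, N m; "ee_pos": TCP position; "ee_rot": TCP orientation; "wrist_force": force on the tool from outside, world axes, zero at the start; "torque": the same for the moment, N m; "gripper_width": finger opening in m.
Only numpy, scipy, OpenCV 4.12 (cv2) and the standard library are available. Lean on these libraries where they do the work, as an engineer would, in place of code of your own. Each camera call takes 0.05 s, during which the arm holds its last target. There are 200 camera calls.

## Working session

There is one attempt and no reset: what is moved stays moved. The work goes in short steps, Python scripts to look and compute and a tool call to move; the robot and the scene stay as the last step left them, time stands still between calls to the robot, and variables do not carry over. Pictures are saved under pics/ and viewed, about 8 in all and at most 12, crops included, and the job is handed in when it is done.

Besides the shell and the picture viewer there is one more tool, called after "Call:" by a JSON object that holds its "method" and its "body". jog_arm: Moves the arm, as the interface text tells. Its arguments: {"type":"object","properties":{"commands":{"type":"array"},"fingers":{"type":"number"},"grip_force":{"type":"number"}},"required":["commands"]}

```bash
ls; mkdir -p pics
python3 - <<'E'
from workcell import *
import cv2,numpy as np
s=observe();print({k:np.round(v,3).tolist() for k,v in s.items()},tcp_to_tips)
for n in ["scene","side"]:
    r=read_camera(n);np.savez(n+"0.npz",**r);cv2.imwrite(f"pics/{n}0.png",r["color"][:,:,::-1])
    R=cv2.Rodrigues(np.array(r["rvec"]))[0];print(n,-R.T@np.array(r["tvec"]),r["intrinsics"])
E
```

```text
pics
{'clock': 0.0, 'joint_pos': [-1.235, 0.399, 0.045, 1.538, -0.019, 1.207, -0.051], 'joint_velocities': [-0.0, -0.0, -0.001, 0.0, 0.001, 0.001, 0.001], 'joint_torque': [-0.0, -47.512, 1.365, -25.422, 0.012, 0.009, 0.0], 'ee_pos': [0.274, 0.589, 0.241], 'ee_rot': [[-0.907, 0.421, -0.001], [0.421, 0.907, -0.002], [-0.0, -0.002, -1.0]], 'wrist_force': [0.562, 0.207, -0.381], 'torque': [0.034, 0.023, -0.013], 'gripper_width': 0.085} 0.011
scene [0.97701194 0.17664244 0.82237536] [[451.81429397   0.         260.92271075]
 [  0.         451.81429397 190.14417826]
 [  0.           0.           1.        ]]
side [ 0.06045776 -0.53493522  0.52737702] [[392.62537846   0.         250.19201172]
 [  0.         392.62537846 183.01997771]
 [  0.           0.           1.        ]]
```

View pics/scene0.png

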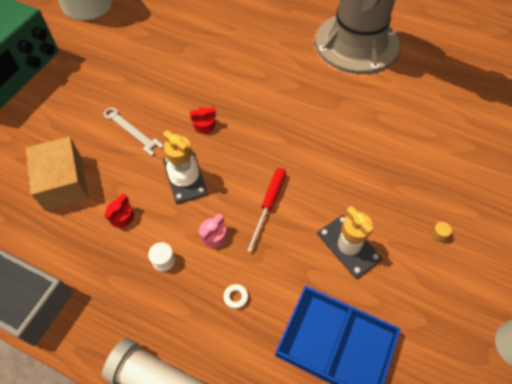

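View pics/side0.png

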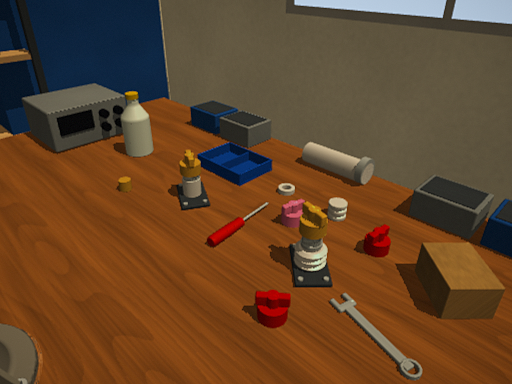

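The ribbed stand is at scene (182,170) and side (312,250). The finished nut is at scene (355,225) and side (190,165). Next I'll measure both, using the yellow top faces and the base plate.

```bash
cat > h.py <<'E'
import cv2,numpy as np
def cloud(r):
    K=np.array(r["intrinsics"]);d=r["depth"];v,u=np.indices(d.shape)
    P=np.stack([(u-K[0,2])/K[0,0]*d,(v-K[1,2])/K[1,1]*d,d],-1)
    if "rvec" in r:
        R=cv2.Rodrigues(np.array(r["rvec"]))[0];return (P-np.array(r["tvec"]))@R
    return P
def rect(P):
    (c,s,a)=cv2.minAreaRect((P[:,:2]*1000).astype(np.float32))
    b=cv2.boxPoints((c,s,a));e=[b[1]-b[0],b[2]-b[1]];e=max(e,key=np.linalg.norm)
    return np.round(c,1),np.round(s,1),round(np.degrees(np.arctan2(e[1],e[0]))%180,1)
E
python3 - <<'E'
from h import *
for n,boxes in [("scene",[(150,125,215,210),(310,200,390,285)]),("side",[(280,195,340,295),(165,145,220,215)])]:
    r=dict(np.load(n+"0.npz"));X=cloud(r);c=r["color"].astype(int);hsv=cv2.cvtColor(r["color"],cv2.COLOR_RGB2HSV)
    for i,(u0,v0,u1,v1) in enumerate(boxes):
        x=X[v0:v1,u0:u1].reshape(-1,3);h=hsv[v0:v1,u0:u1].reshape(-1,3).astype(int)
        y=(h[:,0]>17)&(h[:,0]<30)&(h[:,1]>120)&(x[:,2]>.07)
        print(n,i,"yellow z",np.percentile(x[y,2],[2,50,98]).round(4))
        top=x[y];zt=np.percentile(top[:,2],95);t=top[top[:,2]>zt-.005];print("  bar top",len(t),rect(t))
        p=x[(x[:,2]>.006)&(x[:,2]<.014)&(h[:,1]<110)];print("  plate",len(p),rect(p))
        cap=x[y&(x[:,2]<zt-.026)];print("  cap",rect(cap))
E
```

```text
scene 0 yellow z [0.1111 0.1319 0.1371]
  bar top 179 (array([756.5, -11.1]), array([578.2,  34.5]), np.float32(43.8))
  plate 622 (array([ 548.5, -219.4]), array([187.3,  82.5]), np.float32(55.2))
  cap (array([ 545. , -189.7]), array([5.6, 0.8]), np.float32(51.2))
scene 1 yellow z [0.096  0.1175 0.1222]
  bar top 243 (array([762.3, 189.7]), array([427.2,  50. ]), np.float32(3.2))
  plate 1218 (array([567.2, 180.3]), array([117.5,  68.5]), np.float32(60.8))
  cap (array([579.3, 163.7]), array([11. , 16.4]), np.float32(173.8))
side 0 yellow z [0.0889 0.1142 0.1369]
  bar top 180 (array([ 327.8, -367.7]), array([629.3,  42.2]), np.float32(35.9))
  plate 716 (array([ 620. , -165.5]), array([258.5,  92. ]), np.float32(30.0))
  cap (array([ 550.3, -204.9]), array([19.5, 48.8]), np.float32(119.3))
side 1 yellow z [0.074  0.0979 0.121 ]
  bar top 76 (array([565.4, 177. ]), array([57. , 19.5]), np.float32(53.1))
  plate 420 (array([564.3, 176.1]), array([118. ,  68.9]), np.float32(60.8))
  cap (array([555.8, 164.7]), array([21.8, 48.8]), np.float32(141.8))
```

Run:
```python
from h import *
for n,(u0,v0,u1,v1) in [("scene",(150,125,215,210)),("side",(280,195,340,295))]:
    r=dict(np.load(n+"0.npz"));X=cloud(r);hsv=cv2.cvtColor(r["color"],cv2.COLOR_RGB2HSV)
    x=X[v0:v1,u0:u1].reshape(-1,3);h=hsv[v0:v1,u0:u1].reshape(-1,3).astype(int)
    y=(h[:,0]>17)&(h[:,0]<30)&(h[:,1]>120)
    t=x[y&(abs(x[:,2]-.136)<.0035)];t=t[np.linalg.norm(t[:,:2]-np.median(t[:,:2],0),axis=1)<.035]
    print(n,"bar top",len(t),t.mean(0).round(4),rect(t))
    for w in (90,70):
      m=((abs(X[...,2]-.010)<.003)&(hsv[...,2]<w)).astype(np.uint8);m[:v0]=0;m[v1:]=0;m[:,:u0]=0;m[:,u1:]=0
      k,l,st,_=cv2.connectedComponentsWithStats(m);j=1+st[1:,4].argmax();p=X[l==j];print("  plate",w,len(p),rect(p))
    # ceramic white ribs: 
    wt=x[(h[:,1]<60)&(h[:,2]>150)&(x[:,2]>.02)&(x[:,2]<.06)];wt=wt[np.linalg.norm(wt-np.median(wt,0),axis=1)<.06];print("  ceramic",rect(wt))
```

```text
scene bar top 171 [ 0.5659 -0.195   0.1352] (array([ 565.9, -195.8]), array([53.8, 21.5]), np.float32(87.6))
  plate 90 362 (array([ 585.7, -171.1]), array([60.4, 65.4]), np.float32(138.0))
  plate 70 119 (array([ 574.2, -153.8]), array([37.9, 46.4]), np.float32(164.9))
  ceramic (array([ 587.3, -202.9]), array([50.7, 18.6]), np.float32(71.9))
side bar top 164 [ 0.5634 -0.1982  0.1354] (array([ 564.2, -197.2]), array([57.2, 20.9]), np.float32(66.0))
  plate 90 639 (array([ 563.7, -197.7]), array([119.1,  69.1]), np.float32(45.6))
  plate 70 623 (array([ 563.4, -197.5]), array([119.1,  68.4]), np.float32(45.6))
  ceramic (array([ 567.4, -219.1]), array([47.3, 17.6]), np.float32(7.4))
```

Call:
{"method": "jog_arm", "body": {"commands": [{"slide": [-0.3,-0.3,0],"roll": 0},{"slide": [-0.3,-0.3,0],"roll": 0},{"slide": [-0.3,-0.3,0],"roll": 0},{"slide": [-0.3,-0.3,0],"roll": 0},{"slide": [-0.3,-0.3,0],"roll": 0},{"slide": [-0.3,-0.3,0],"roll": 0},{"slide": [-0.3,-0.3,0],"roll": 0},{"slide": [-0.3,-0.3,0],"roll": 0},{"slide": [-0.3,-0.3,0],"roll": 0}]}}

```text
clock: 1.0
ee_pos: [0.4205, 0.186, 0.2422]
ee_rot: [[-0.904, 0.427, -0.0], [0.427, 0.904, -0.001], [-0.001, -0.001, -1.0]]
wrist_force: [-0.4, 0.2, -0.1]
gripper_width: 0.0848
```

Call:
{"method": "jog_arm", "body": {"commands": [{"slide": [-0.294,-0.292,0],"roll": 0},{"slide": [-0.294,-0.292,0],"roll": 0},{"slide": [-0.294,-0.292,0],"roll": 0},{"slide": [-0.294,-0.292,0],"roll": 0},{"slide": [-0.294,-0.292,0],"roll": 0},{"slide": [-0.294,-0.292,0],"roll": 0},{"slide": [-0.294,-0.292,0],"roll": 0},{"slide": [-0.294,-0.292,0],"roll": 0},{"slide": [-0.294,-0.292,0],"roll": 0},{"slide": [-0.294,-0.292,0],"roll": 0}]}}

```text
clock: 2.0
ee_pos: [0.5627, -0.2005, 0.2417]
ee_rot: [[-0.905, 0.426, -0.001], [0.426, 0.905, -0.001], [0.0, -0.002, -1.0]]
wrist_force: [-0.6, 0.3, 0.9]
gripper_width: 0.0853
```

Run:
```python
from workcell import *
from h import *
s=observe();print({k:np.round(s[k],4).tolist() for k in ("clock","joint_pos","ee_pos","ee_rot","wrist_force","torque")})
r=read_camera("wrist");np.savez("w1.npz",p=s["ee_pos"],R=s["ee_rot"],**r);cv2.imwrite("pics/w1.png",r["color"][:,:,::-1]);print(np.round(r["tool_from_camera"],3))
```

```text
{'clock': 2.0, 'joint_pos': [-0.1952, 0.3537, 0.601, 1.6803, -0.212, 1.1744, 1.5904], 'ee_pos': [0.5627, -0.2005, 0.2417], 'ee_rot': [[-0.9049, 0.4257, -0.0012], [0.4257, 0.9049, -0.0015], [0.0005, -0.0019, -1.0]], 'wrist_force': [-0.6153, 0.2703, 0.8844], 'torque': [-0.0108, 0.052, -0.0278]}
[[ 0.001 -0.948 -0.32   0.083]
 [ 1.     0.001  0.001 -0.   ]
 [-0.    -0.32   0.948 -0.132]
 [ 0.     0.     0.     1.   ]]
```

View pics/w1.png

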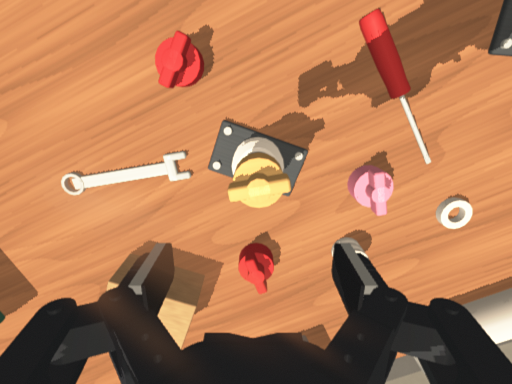

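Wrist view: the ribbed stand's plate is at about (258,157) and the bar at (228–290,188), nearly along the jaws. Measuring its angle.

Run:
```python
from h import *
r=dict(np.load("w1.npz"));T=r["tool_from_camera"];P=cloud(r)@T[:3,:3].T+T[:3,3];X=P@r["R"].T+r["p"]
hsv=cv2.cvtColor(r["color"],cv2.COLOR_RGB2HSV)
def comp(m):
    m=m.astype(np.uint8);m[:110]=0;m[215:]=0;m[:,:200]=0;m[:,320:]=0
    k,l,st,_=cv2.connectedComponentsWithStats(m);return X[l==1+st[1:,4].argmax()]
y=(hsv[...,0]>17)&(hsv[...,0]<32)&(hsv[...,1]>120)
print(np.percentile(X[100:215,200:320][y[100:215,200:320]][:,2],[2,50,98]))
for t in (.003,.005,.008):
    t=comp(y&(abs(X[...,2]-.136)<t));c=t[:,:2].mean(0);_,_,V=np.linalg.svd(t[:,:2]-c);print(len(t),t.mean(0).round(4),rect(t),np.degrees(np.arctan2(V[0,1],V[0,0]))%180)
p=comp((abs(X[...,2]-.010)<.004)&(hsv[...,2]<100));print("plate",len(p),rect(p))
```

```text
[0.11259657 0.11540306 0.13654134]
71 [ 0.5642 -0.177   0.1354] (array([ 561.8, -178.5]), array([31.6, 10.5]), np.float32(40.3)) 54.9270097756359
71 [ 0.5642 -0.177   0.1354] (array([ 561.8, -178.5]), array([31.6, 10.5]), np.float32(40.3)) 54.9270097756359
71 [ 0.5642 -0.177   0.1354] (array([ 561.8, -178.5]), array([31.6, 10.5]), np.float32(40.3)) 54.9270097756359
plate 528 (array([ 551.2, -182. ]), array([116.7,  32. ]), np.float32(45.3))
```

Run:
```python
from h import *
r=dict(np.load("w1.npz"));T=r["tool_from_camera"];P=cloud(r)@T[:3,:3].T+T[:3,3];X=P@r["R"].T+r["p"]
for lo,hi in ((.130,.142),(.133,.142)):
    m=((X[...,2]>lo)&(X[...,2]<hi)).astype(np.uint8);m[:140]=0;m[215:]=0;m[:,:210]=0;m[:,310:]=0
    k,l,st,_=cv2.connectedComponentsWithStats(m);t=X[l==1+st[1:,4].argmax()]
    c=t[:,:2].mean(0);_,_,V=np.linalg.svd(t[:,:2]-c);print(len(t),t.mean(0).round(4),rect(t),np.degrees(np.arctan2(V[0,1],V[0,0]))%180)
    for zo in [3]:
        a=(t[:,:2]-c)@V[0];print(np.percentile(a,[1,99]))
cv2.imwrite("pics/crop.png",cv2.resize(r["color"][140:220,210:310,::-1],None,fx=6,fy=6))
```

```text
1112 [ 0.5632 -0.195   0.1355] (array([ 563.9, -195.3]), array([57.4, 23.1]), np.float32(64.5)) 75.55984268657093
[-0.02769608  0.02809113]
1050 [ 0.5636 -0.1951  0.1358] (array([ 563.9, -195.3]), array([57.3, 23.1]), np.float32(64.5)) 75.36679406488477
[-0.02775103  0.02787442]
```

View pics/crop.png

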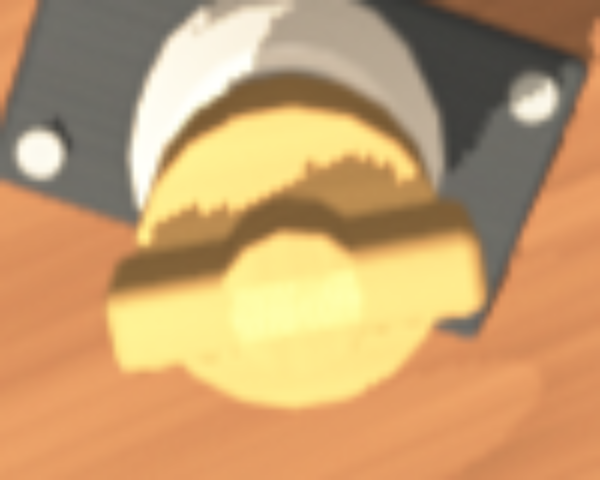

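Call:
{"method": "jog_arm", "body": {"commands": [{"slide": [0.001,0.004,0.03],"roll": -0.1},{"slide": [0.001,0.004,0.06],"roll": -0.187},{"slide": [0.001,0.004,0.07],"roll": -0.187},{"slide": [0.001,0.004,0.07],"roll": -0.187},{"slide": [0.001,0.004,0.07],"roll": -0.187}]}}

```text
clock: 2.55
ee_pos: [0.5647, -0.1928, 0.1734]
ee_rot: [[-0.969, 0.245, 0.002], [0.245, 0.969, 0.0], [-0.002, 0.0, -1.0]]
wrist_force: [0.0, -0.4, 0.1]
gripper_width: 0.0853
```

Run:
```python
from workcell import *
from h import *
s=observe();R=np.array(s["ee_rot"]);print(s["ee_pos"],np.degrees(np.arctan2(R[1,1],R[0,1])),R[:,2],(R.T@(np.array([.5637,-.1965,.112])-s["ee_pos"])).round(4))
```

```text
[ 0.56465296 -0.19279378  0.17342182] 75.80887241744263 [ 1.59371879e-03  1.02487887e-04 -9.99998725e-01] [ 0.0001 -0.0039  0.0614]
```

Call:
{"method": "jog_arm", "body": {"commands": [{"slide": [0,-0.004,0.0],"roll": 0},{"slide": [0,-0.004,0.025],"roll": 0},{"slide": [0,-0.004,0.045],"roll": 0},{"slide": [0,-0.004,0.061],"roll": 0},{"slide": [0,-0.004,0.061],"roll": 0}]}}

```text
clock: 3.05
ee_pos: [0.5619, -0.197, 0.1098]
ee_rot: [[-0.969, 0.246, -0.003], [0.246, 0.969, 0.001], [0.003, 0.0, -1.0]]
wrist_force: [0.1, -0.4, 0.6]
gripper_width: 0.0859
```

Run:
```python
from workcell import *
from h import *
s=observe();R=np.array(s["ee_rot"]);print(s["ee_pos"],s["wrist_force"],np.degrees(np.arctan2(R[1,1],R[0,1])))
r=read_camera("wrist");np.savez("w2.npz",**r);a=r["color"][:,:,::-1]
b=read_camera("side")["color"][170:300,250:370,::-1]
cv2.imwrite("pics/w2.png",np.hstack([cv2.resize(a,(448,336)),cv2.resize(b,(310,336))]))
```

```text
[ 0.56187504 -0.19700786  0.10983371] [ 0.10893391 -0.44637364  0.55495301] 75.78461955146255
```

View pics/w2.png

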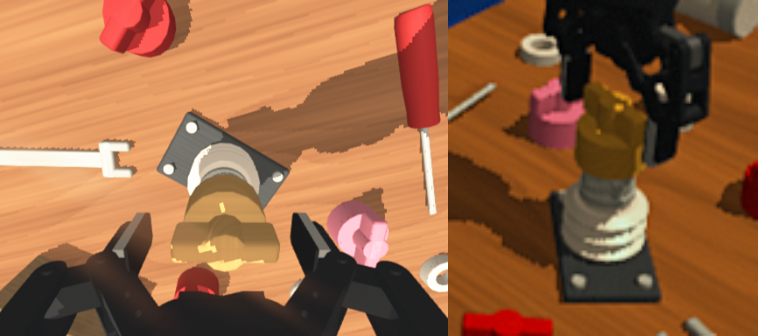

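The bar sits centred between the pads, so I'll close with moderate force.

Call:
{"method": "jog_arm", "body": {"commands": [{"slide": [0,0,0],"roll": 0},{"slide": [0,0,0],"roll": 0},{"slide": [0,0,0],"roll": 0},{"slide": [0,0,0],"roll": 0},{"slide": [0,0,0],"roll": 0},{"slide": [0,0,0],"roll": 0}], "fingers": -1, "grip_force": 40}}

```text
clock: 3.75
ee_pos: [0.5639, -0.1976, 0.1126]
ee_rot: [[-0.969, 0.245, 0.002], [0.245, 0.969, -0.0], [-0.002, 0.0, -1.0]]
wrist_force: [-1.1, 0.6, 5.7]
gripper_width: 0.0575
```

Call:
{"method": "jog_arm", "body": {"commands": [{"slide": [0,0,0],"roll": -0.1},{"slide": [0,0,0],"roll": -0.2},{"slide": [0,0,0],"roll": -0.3},{"slide": [0,0,0],"roll": -0.4},{"slide": [0,0,0],"roll": -0.5},{"slide": [0,0,0],"roll": -0.6},{"slide": [0,0,0],"roll": -0.68},{"slide": [0,0,0],"roll": -0.68},{"slide": [0,0,0],"roll": -0.68}]}}

```text
clock: 4.65
ee_pos: [0.5629, -0.1972, 0.1111]
ee_rot: [[-0.909, -0.417, -0.0], [-0.417, 0.909, 0.0], [-0.0, 0.0, -1.0]]
wrist_force: [1.1, 1.0, -0.3]
gripper_width: 0.0571
```

```bash
cat > look.py <<'E'
import sys
from workcell import *
from h import *
s=observe();R=np.array(s["ee_rot"]);print(s["clock"],np.round(s["ee_pos"],4),"F",np.round(s["wrist_force"],1),"T",np.round(s["torque"],2),"yaw",np.degrees(np.arctan2(R[1,1],R[0,1])),s["joint_pos"][6],s["gripper_width"])
r=read_camera("wrist");T=r["tool_from_camera"];P=cloud(r)@T[:3,:3].T+T[:3,3];X=P@R.T+np.array(s["ee_pos"])
h=cv2.cvtColor(r["color"],cv2.COLOR_RGB2HSV)
y=(h[...,0]>17)&(h[...,0]<32)&(h[...,1]>110)&(np.hypot(X[...,0]-.5635,X[...,1]+.1975)<.05)&(X[...,2]>.05)
t=X[y];zt=np.percentile(t[:,2],97);print("top z",np.percentile(t[:,2],[50,90,97,99]).round(4))
t=t[t[:,2]>zt-.004];t=t[:,:2]-[.5635,-.1975];c=t.mean(0);V=np.linalg.svd(t-c)[2][0];print("bar angle",np.degrees(np.arctan2(V[1],V[0]))%180,"centre off",c.round(4),len(t))
if len(sys.argv)>1:
    b=read_camera("side")["color"][150:310,230:390,::-1]
    cv2.imwrite(sys.argv[1],np.hstack([cv2.resize(r["color"][:,:,::-1],(448,336)),cv2.resize(b,(336,336))]))
E
python3 look.py
```

```text
4.65 [ 0.5629 -0.1972  0.1111] F [ 1.1  1.  -0.3] T [ 0.16 -0.05  0.01] yaw 114.6689880366529 2.4311259628425783 0.057122940605706315
top z [0.1125 0.1135 0.1347 0.1351]
bar angle 127.21075608076345 centre off [-0.0006 -0.0067] 104
```

Call:
{"method": "jog_arm", "body": {"commands": [{"slide": [0,0,0.003],"roll": 0},{"slide": [0,0,0.006],"roll": 0},{"slide": [0,0,0.009],"roll": 0},{"slide": [0,0,0.011],"roll": 0},{"slide": [0,0,0.011],"roll": 0},{"slide": [0,0,0.011],"roll": 0}]}}

```text
clock: 5.3
ee_pos: [0.5631, -0.1972, 0.1016]
ee_rot: [[-0.908, -0.419, 0.0], [-0.419, 0.908, 0.001], [-0.001, 0.001, -1.0]]
wrist_force: [-2.5, 2.8, 6.8]
gripper_width: 0.0573
```

```bash
python3 look.py pics/d1.png
```

```text
5.3 [ 0.5631 -0.1972  0.1016] F [-2.5  2.8  6.8] T [0.49 0.57 0.02] yaw 114.75125310360347 2.4375443047282794 0.05727859523198654
top z [0.103  0.104  0.1249 0.1254]
bar angle 130.60622449377536 centre off [ 0.0012 -0.0074] 91
```

View pics/d1.png

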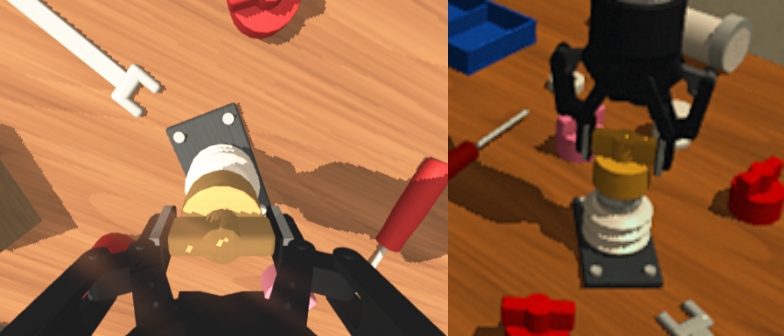

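The nut dropped: its top went from 0.135 to 0.125 m, so the midpoint is about 114 mm. Now I'll turn clockwise and let it sink.

Call:
{"method": "jog_arm", "body": {"commands": [{"slide": [0,0,0],"roll": 0.12},{"slide": [0,0,0],"roll": 0.24},{"slide": [0,0,0.0005],"roll": 0.36},{"slide": [0,0,0.001],"roll": 0.48},{"slide": [0,0,0.0015],"roll": 0.6},{"slide": [0,0,0.002],"roll": 0.72},{"slide": [0,0,0.0025],"roll": 0.84},{"slide": [0,0,0.003],"roll": 0.96},{"slide": [0,0,0.0035],"roll": 1.08},{"slide": [0,0,0.004],"roll": 1.2}]}}

```text
clock: 6.4
ee_pos: [0.5636, -0.1969, 0.0979]
ee_rot: [[-0.718, 0.696, 0.001], [0.696, 0.718, 0.001], [0.0, 0.001, -1.0]]
wrist_force: [-2.8, 4.0, 12.4]
gripper_width: 0.0569
```

Call:
{"method": "jog_arm", "body": {"commands": [{"slide": [0,0,0],"roll": 0},{"slide": [0,0,0],"roll": 0}]}}

```text
clock: 6.6
ee_pos: [0.5639, -0.1967, 0.0979]
ee_rot: [[-0.721, 0.693, 0.001], [0.693, 0.721, 0.001], [-0.0, 0.001, -1.0]]
wrist_force: [-1.2, 3.1, 9.8]
gripper_width: 0.0573
```

```bash
python3 look.py
```

```text
6.6 [ 0.5639 -0.1967  0.0979] F [-1.2  3.1  9.8] T [0.68 0.44 0.54] yaw 46.164106602138794 1.4033922014825548 0.057325953599000945
top z [0.1208 0.1216 0.1219 0.1221]
bar angle 56.92415352769387 centre off [0.0058 0.0067] 392
```

Home: the top is at 122 mm, yaw is 46.2° and there is stop torque. Release and retreat.

Call:
{"method": "jog_arm", "body": {"commands": [{"slide": [0,0,0],"roll": 0},{"slide": [0,0,0],"roll": 0},{"slide": [0,0,0],"roll": 0},{"slide": [0,0,0],"roll": 0},{"slide": [0,0,0],"roll": 0},{"slide": [0,0,0],"roll": 0}], "fingers": 1}}

```text
clock: 7.25
ee_pos: [0.5629, -0.1974, 0.0962]
ee_rot: [[-0.719, 0.695, -0.0], [0.695, 0.719, 0.0], [0.0, -0.0, -1.0]]
wrist_force: [-0.3, -0.1, 0.4]
gripper_width: 0.0851
```

Call:
{"method": "jog_arm", "body": {"commands": [{"slide": [0,0,-0.02],"roll": 0},{"slide": [0,0,-0.05],"roll": 0},{"slide": [0,0,-0.09],"roll": 0},{"slide": [0,0,-0.13],"roll": 0},{"slide": [0,0,-0.15],"roll": 0},{"slide": [0,0,-0.15],"roll": 0},{"slide": [0,0,-0.15],"roll": 0}]}}

```text
clock: 7.95
ee_pos: [0.5628, -0.1972, 0.246]
ee_rot: [[-0.72, 0.694, -0.0], [0.694, 0.72, 0.0], [0.0, 0.0, -1.0]]
wrist_force: [-0.1, -0.9, -1.4]
gripper_width: 0.0855
```

```bash
python3 look.py pics/e1.png
```

```text
7.95 [ 0.5628 -0.1972  0.246 ] F [-0.1 -0.9 -1.4] T [-0.    0.06  0.06] yaw 46.01326370978322 1.301519721881137 0.08553776409825797
top z [0.1203 0.1217 0.1221 0.1223]
bar angle 46.77523187470924 centre off [0.0038 0.0054] 421
```

View pics/e1.png

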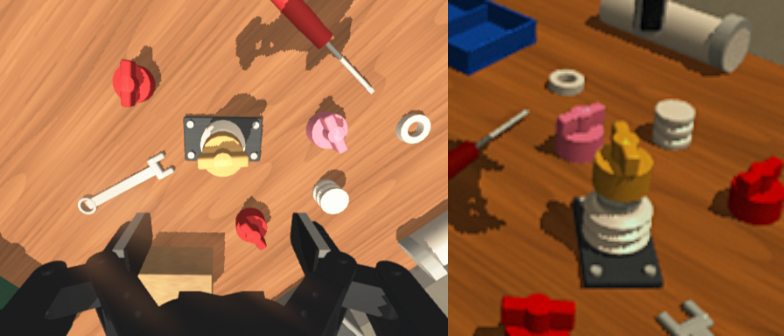

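The bar lies along the plate, the top is at about 122 mm (midpoint about 111 mm), and the gripper is clear.

```bash
python3 -c "from workcell import *;print(finish_job())"
```

```text
the job is handed in; nothing more can be done
None
```

The nut on the ribbed stand is home and let go, and I handed the job in at about 8 s.

- **Backward turn:** I gripped the bar by its ends and turned it counterclockwise to about 69° from the base plate. I then lowered it into the thread start. The top went from 135 to 125 mm, which puts the bar's centre at about 114 mm.
- **Running home:** I turned it clockwise about 69° until it met the stop, with a 0.5 N m reaction, then released it and raised the gripper 150 mm.
- **Last checks:** The bar measured 46.8° against the plate's 45.6°. The top was at 122 mm, so the bar's centre is at about 111 mm. The last picture shows the nut upright with the gripper clear of it.
- **What disagreed:**
  - **Centre:** The final centre estimate came out 6.6 mm off the stud's axis. It uses only the bright yellow pixels the wrist camera could see, so I think it is biased. The tool itself was within about 1 mm of the axis when it let go.
  - **Bar angle:** While the bar was gripped, the camera's bar angles were also off by 11–16°, so I relied on the tool's angle there.
- **Finished nut:** The arm never went near the smooth stand; the closest pass was about 14 cm to the side and 10 cm above it. I did not measure that nut again at the end.

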